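# Roll the tape into its parking bay and latch it

## Robot

A 6-joint arm with a two-finger parallel gripper is mounted at the origin on the work surface. World frame = base frame: x ahead of the robot, y to its left, z up, the work surface at z = 0. Lengths are in m, angles in rad, forces in N, time in s.
With the tool pointing down it reaches from about 0.35 to 1 m from the base axis. Payload 7.1 kg.
Tool frame: the origin (TCP) lies at the very end of the fingers, on their centre line; the grasp point (between the pads) lies 19 mm behind it; z points along the fingers, y is the line along which they close (so a half turn about z gives the same grasp; the last joint's range is limited). The gripper opens to 85 mm and grips with 20 to 120 N. Pads are 22 mm wide; open, the fingers measure 114 mm over their backs; the gripper's body (76 mm by 85 mm) begins 54 mm behind the grasp point. The pads swing forward as they close: fully open they stand 13 mm farther back than shut.
Start: joints at [1.224, 0.423, 1.63, -0, 1.089, -0.019], TCP at [0.201, 0.592, 0.198] pointing down, gripper open.
Joint ranges: [-3, 3], [-0.9, 2.11], [0.09, 2.58], [-1.31, 4.45], [0.11, 2.69], [-2.54, 2.54]. Speed limits (rad/s): [2.39, 2.39, 3.01, 3.14, 3.14, 3.14].

## Interface

Orientations are given as a 3x3 rotation matrix whose columns are the frame's x, y, z axes.
In Python, from station import arm gives the robot as it stands.
- The arm moves only by the shell command python3 drive.py 'ROWS'. ROWS is rows parted by semicolons, their numbers by spaces, 1 to 10 of them, each of 5 numbers: the finger opening in m, then dx, dy, dz in m, then a turn about the tool's z in rad; each row shifts and turns the commanded pose from where the row before left it, along the tool's axes as they then stand; what a row does not reach is not made up. A row lasts 1/8 s, in which the tool goes at most 0.0625 m and 0.188 rad, less where a joint would pass 70% of its speed; a pose out of reach is approached as far as the arm can. The fingers move at their own pace and stop on an object; the grip force is fixed at half the most. Time passes only in rows, so rows that do not move let the fingers close. It prints the time, the measured TCP pose, the force, the opening and the grip force at its end.
- arm.get_obs(): the state, without advancing time (a new reading comes with each control period).
- arm.grab_frame(name): name is "scene" or "top" or "wrist"; returns the picture (480x640x3 uint8, red, green, blue); there is no depth.
- arm.camera_model(name): a dict with "mtx" (3x3 intrinsics, pixels), "k1" (the pictures are not rectified: a ray, as slopes to the right and down, at radius r is drawn at 1 + k1 r^2 times it, then the intrinsics apply), "T" (4x4, takes a point from camera to world coordinates); the wrist camera has in their place "hand_eye" (4x4, takes a point from camera to tool coordinates, whose origin is the TCP and whose axes are the flange's). Camera axes: x right, y up, looking along -z (the intrinsics and any distortion apply to the point x, -y, -z); pixel columns grow to the right and rows downward; lengths in m; the calibration is good to about 2 mm. A picture is of the moment at which its call begins: read the wrist's pose just before it. camera_model takes no time and is no camera call.
- arm.close_job(): hands the job in; it is judged then, once.
The state is a dict: "t": time; "joint_positions": joint angles; "joint_velocities": joint speeds; "joint_torque": joint torques, N m; "tcp_pos": TCP position; "tcp_rot": TCP orientation; "contact_force": force on the tool from outside, world axes, zero at the start; "ft_torque": the same for the moment, N m; "width": finger opening in m; "grasp_force": force on a finger pad.
Only numpy, scipy, OpenCV 4.12 (cv2) and the standard library are available. Lean on these libraries where they do the work, as an engineer would, in place of code of your own. Each camera call takes 0.05 s, during which the arm holds its last target. There are 200 camera calls.

## Task

First swing the bay's keeper arm fully open, then roll the standing roll of tape along the bench on its rim, over the lip and fully home into the bay, and swing the keeper fully closed behind it. Do not lift the roll off the bench or let it fall flat, it must truly roll on the way rather than be dragged, and leave the phone, bottle and dish where they are.

Things in the scene. Friction and masses are not known exactly. Their poses are not given: they have to be found in the camera images.
- roll: Roll of brown tape with grey hub: a disc 64 mm in diameter, 24 mm wide, 0.1 to 0.21 kg, standing on its rim and free to roll. Origin at its centre, 32 mm above the bench. Its y axis is the axle; x and z turn with it as it rolls, z points up at the start. Pushed and let go it coasts a few cm and stops; it topples beyond about 20 degrees of lean.
- bay: Fixed bare-metal bay, open on top. Origin on the bench under the seated roll's centre; x points from the mouth into the bay (the rolling direction), z up. Side walls 30 mm high, 31 mm apart inside, from x = -28 to +38 mm; from x = -27 they flare to 52 mm apart at x = -56 mm. Mounting feet 4 mm high reach y = +-51 mm at x = -10 to +40 mm.
- keeper_hinge (a point): Point fixed on the bay on the keeper's vertical hinge axis, at bay x = -55, y = +42 mm, 34 mm above the bench, on top of a fixed round post 20 mm in diameter; the keeper's boss above it ends 46 mm above the bench.
- keeper_knob (a point): Centre of the top of the upright black knob at the free end of the keeper arm, 65 mm from the hinge axis, 70 mm above the bench. The knob is 14 mm in diameter and rises from the arm (a steel bar 10 mm wide, between 36 and 44 mm above the bench).
- keeper (a joint): Keeper angle in rad, stops at 0 and 1.571; friction (about 1 N at the knob) holds it where it is left. 0 = fully open, arm along the bay's -x from the hinge, beside the lane; 1.571 = fully closed, arm along the bay's -y, across the mouth. In bay axes the knob is at hinge + 65 mm * (-cos q, -sin q).
- phone: Bystander: black phone 147 x 72 x 8 mm lying flat, origin under its centre, long side along x.
- bottle: Bystander: small white bottle 44 mm in diameter, 110 mm tall, standing, origin at the centre of its underside.
- dish: Bystander: shallow round steel dish 90 mm in diameter, 22 mm high, origin at the centre of its underside.
- bay_end (a point): Middle of the end wall's inner face, bay x = +36 mm, 30 mm above the bench; the wall is 45 mm high. When home the roll stands on the bench between lip and end wall, its centre at bay x = -8 to +4 mm and its rear rim at x = -40 to -28 mm, so it can be pushed home from behind with the fingers outside the parallel walls.
- bay_lip (a point): Middle of the rounded steel lip across the bay's floor at bay x = -20 mm, 2.5 mm high, 31 mm long across; the roll must climb over it and drop in behind it.

How it is judged:
By the outcome, as a careful person would: the job done as asked, in the order asked, and still so for the second after the job is handed in, with the robot touching nothing.
It also fails if it takes over 69 s, if anything falls off the work surface, if the arm or the gripper's body presses on something with over 40 N, if the wrist force passes 120 N, or if a joint passes its speed limit or range.

## Working session

There is one attempt and no reset: what is moved stays moved. The work goes in short steps, Python scripts to look and compute and a shell command to move; the robot and the scene stay as the last step left them, time stands still between calls to the robot, and variables do not carry over. Pictures are saved under pics/ and viewed, at most 10 in all, crops included, and the job is handed in when it is done.

```bash
ls; mkdir -p pics
python3 - <<'E'
from station import arm
import cv2,numpy as np
a=arm.grab_frame("top");b=arm.grab_frame("scene")
cv2.imwrite("pics/top0.png",a[:,:,::-1]);cv2.imwrite("pics/scene0.png",b[:,:,::-1])
for n in("top","scene","wrist"):print(arm.camera_model(n))
o=arm.get_obs();print(o)
E
```

```text
drive.py
pics
station.py
{'mtx': array([[551.71575076,   0.        , 320.70609268],
       [  0.        , 551.71575076, 225.35748409],
       [  0.        ,   0.        ,   1.        ]]), 'k1': -0.1265271683853828, 'T': array([[-0.02293218,  0.99936971, -0.02709777,  0.44030474],
       [-0.99951546, -0.02348928, -0.02042281,  0.06370803],
       [-0.02104645,  0.0266163 ,  0.99942414,  0.98523178],
       [ 0.        ,  0.        ,  0.        ,  1.        ]])}
{'mtx': array([[494.54249191,   0.        , 311.22660165],
       [  0.        , 494.54249191, 240.06583098],
       [  0.        ,   0.        ,   1.        ]]), 'k1': -0.09782082528401106, 'T': array([[-0.47228203, -0.74270127,  0.47470466,  0.82048387],
       [ 0.8813012 , -0.38806391,  0.26965644,  0.25191725],
       [-0.01605843,  0.54571167,  0.83781913,  0.6755247 ],
       [ 0.        ,  0.        ,  0.        ,  1.        ]])}
{'mtx': array([[371.74070594,   0.        , 322.3571827 ],
       [  0.        , 371.74070594, 233.79204071],
       [  0.        ,   0.        ,   1.        ]]), 'k1': -0.006128210026805562, 
[... 474 characters left out ...]
132e+00, -1.90412794e-02]), 'joint_velocities': array([ 0.00033171, -0.00047922, -0.00312883,  0.0008522 , -0.00104095,
        0.00103142]), 'joint_torque': array([-9.20526472e-04, -5.58424079e+01, -2.82444084e+01,  4.32566793e-06,
        3.09139192e-03,  2.07950180e-06]), 'tcp_pos': array([0.20101831, 0.59118186, 0.19771759]), 'tcp_rot': array([[-9.46769182e-01,  3.21912877e-01, -4.65145642e-04],
       [ 3.21913213e-01,  9.46768184e-01, -1.37418723e-03],
       [-1.98347029e-06, -1.45077465e-03, -9.99998948e-01]]), 'contact_force': array([-0.52755621,  0.38835828,  0.08660857]), 'ft_torque': array([-0.01817129,  0.00453751,  0.01572512]), 'grasp_force': 0.0, 'width': 0.08572496788735881}
```

View pics/top0.png

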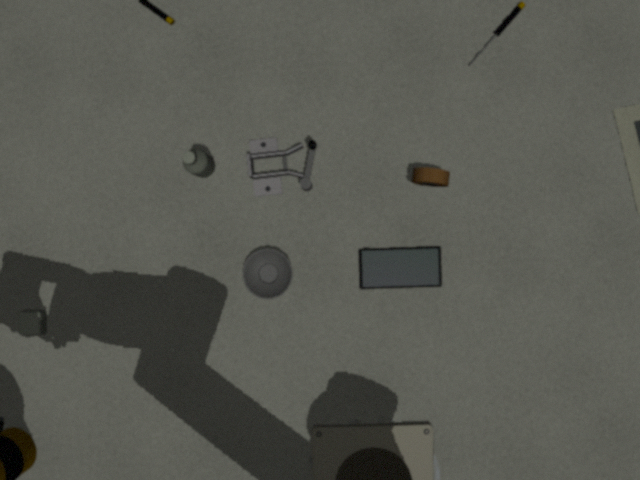

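View pics/scene0.png

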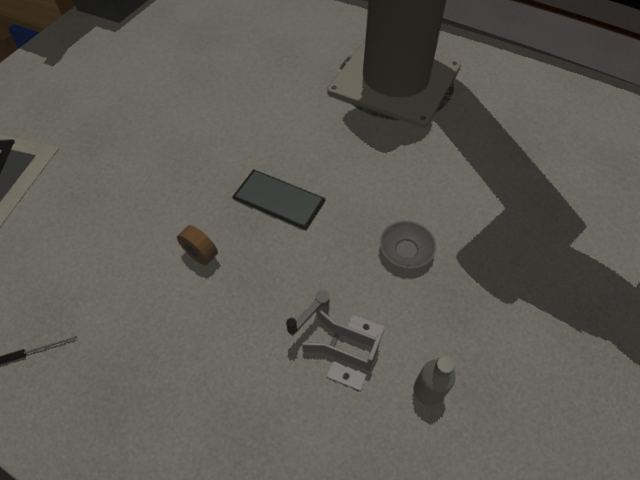

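The top view has the bay at (275,165) with its mouth to the right. The keeper is about closed (hinge (307,187), knob (312,144)), and the roll is at (430,175). The dish is at (267,271), the bottle at (198,160) and the phone at (400,267).

```bash
cat > h.py <<'E'
from station import arm
import cv2,numpy as np
def cam(n,obs=None):
    m=arm.camera_model(n)
    if n=="wrist":
        o=obs or arm.get_obs(); W=np.eye(4); W[:3,:3]=o["tcp_rot"]; W[:3,3]=o["tcp_pos"]
        return m["mtx"],m["k1"],W@m["hand_eye"]
    return m["mtx"],m["k1"],m["T"]
def ray(c,uv):
    K,k,T=c
    p=cv2.undistortPoints(np.float64([[uv]]),K,np.array([k,0,0,0.]))[0,0]
    return T[:3,3],T[:3,:3]@np.array([p[0],-p[1],-1])
def plane(c,uv,z):
    o,d=ray(c,uv); return (o+d*(z-o[2])/d[2]).round(4)
def proj(c,P):
    K,k,T=c; q=T[:3,:3].T@(np.asarray(P,float)-T[:3,3])
    p=q*[1,-1,-1]
    return cv2.projectPoints(p.reshape(1,1,3),np.zeros(3),np.zeros(3),K,np.array([k,0,0,0.]))[0].ravel().round(1)
def tri(c1,u1,c2,u2):
    o1,d1=ray(c1,u1);o2,d2=ray(c2,u2)
    s=np.linalg.lstsq(np.c_[d1,-d2],o2-o1,rcond=None)[0]
    a,b=o1+d1*s[0],o2+d2*s[1]; return ((a+b)/2).round(4),np.linalg.norm(a-b).round(4)
def orange(im):
    h=cv2.cvtColor(im,cv2.COLOR_RGB2HSV)
    m=cv2.inRange(h,(5,90,40),(22,255,255))
    n,l,s,c=cv2.connectedComponentsWithStats(m)
    i=1+np.argmax(s[1:,4]); return (l==i).astype(np.uint8),s[i],c[i]
E
python3 - <<'E'
from h import *
a=cv2.imread("pics/top0.png");b=cv2.imread("pics/scene0.png")
x=cv2.resize(a[125:205,235:345],None,fx=5,fy=5,interpolation=cv2.INTER_CUBIC)
y=cv2.resize(a[155:195,400:460],None,fx=5,fy=5,interpolation=cv2.INTER_CUBIC)
z=np.zeros((600,800,3),np.uint8);z[:400,:550]=x;z[400:600,:300]=y
y=cv2.resize(b[215:275,170:225],None,fx=4,fy=4,interpolation=cv2.INTER_CUBIC);z[:240,560:780]=y
y=cv2.resize(b[280:390,280:395],None,fx=3,fy=3,interpolation=cv2.INTER_CUBIC);z[260:590,452:797]=y
cv2.imwrite("pics/c0.png",np.clip(z*1.8,0,255))
ct,cs=cam("top"),cam("scene")
for im,c in((a,ct),(b,cs)):
    m,s,cc=orange(im[:,:,::-1].copy());r=cv2.minAreaRect(cv2.findContours(m,0,1)[0][0])
    print(s,cc,r,plane(c,cc,.05))
for n,u,zz in(("hinge",(307,187),.046),("knob",(312,144),.07),("dish",(267,271),.01),("ph",(400,267),.008)):print(n,plane(ct,u,zz))
E
```

```text
[413 167  36  19 520] [431.075      175.57115385] ((430.49200439453125, 175.59933471679688), (35.12777328491211, 16.905988693237305), 4.573921203613281) [ 0.5461 -0.1071  0.05  ]
[   0    0   74   41 1724] [28.11774942 14.137471  ] ((36.49999237060547, 19.999996185302734), (72.99998474121094, 39.99999237060547), 0.0) [ 0.2117 -0.8529  0.05  ]
hinge [0.5319 0.1048 0.046 ]
knob [0.6015 0.0938 0.07  ]
dish [0.3881 0.1807 0.01  ]
ph [ 0.3898 -0.0549  0.008 ][ WARN:0@0.094] global loadsave.cpp:1063 imwrite_ Unsupported depth image for selected encoder is fallbacked to CV_8U.
```

View pics/c0.png

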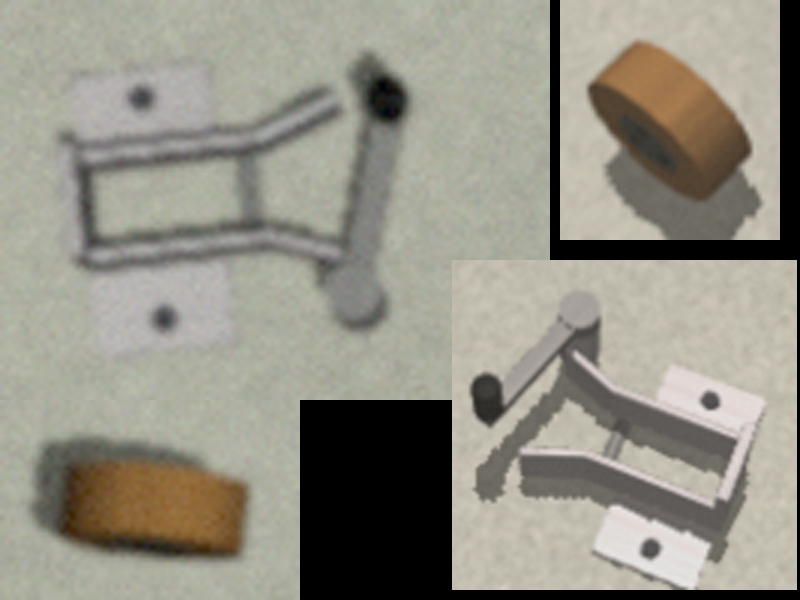

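The crop shows the keeper just short of closed. In the top view the foot holes are at (263.2,144.4) and (267.8,188.6), the hinge top at (306.4,184) and the knob top at (312.4,144.4). The scene view gives the same features at (346,376), (366,326.7), (322.7,296.7) and (291.3,320.7).

Run:
```python
from h import *
a=cv2.imread("pics/top0.png")[:,:,::-1].copy();b=cv2.imread("pics/scene0.png")[:,:,::-1].copy()
ct,cs=cam("top"),cam("scene")
for n,u,v,z in(("h1",(263.2,144.4),(346,376),.004),("h2",(267.8,188.6),(366,326.7),.004),("hinge",(306.4,184),(322.7,296.7),.046),("knob",(312.4,144.4),(291.3,320.7),.07),
  ):print(n,plane(ct,u,z),plane(cs,v,z),*tri(ct,u,cs,v))
f=lambda x,y:plane(ct,(x/5+235,y/5+125),.03)
print("walls",f(85,157),f(245,143),f(88,258),f(262,237),"lip",f(250,190))
m=orange(a)[0];x,y=b[215:275,170:225],0
ms,s,c=orange(b[200:290,160:240].copy());ms2=np.zeros((480,640),np.uint8);ms2[200:290,160:240]=ms
# candidate pose of roll: match silhouette extents/centroid (mask pixel bbox corners)
for im,mm,c in((a,m,ct),(b,ms2,cs)):
    h=cv2.convexHull(cv2.findContours(mm,0,1)[0][0])
    q=cv2.approxPolyDP(h,1.5,True)[:,0];print(q.tolist())
    if c is ct:print([plane(ct,p,.05).tolist() for p in q])
```

```text
h1 [0.6149 0.1838 0.004 ] [0.6154 0.1843 0.004 ] [0.6151 0.1841 0.0027] 0.0003
h2 [0.5349 0.1769 0.004 ] [0.5358 0.1777 0.004 ] [0.535  0.1773 0.0019] 0.0004
hinge [0.537  0.1057 0.046 ] [0.5406 0.1089 0.046 ] [0.5375 0.1066 0.0385] 0.0012
knob [0.6008 0.0932 0.07  ] [0.602  0.0939 0.07  ] [0.6012 0.0933 0.0677] 0.0
walls [0.5897 0.2007 0.03  ] [0.593  0.1444 0.03  ] [0.5541 0.2002 0.03  ] [0.5598 0.1391 0.03  ] lip [0.5764 0.143  0.03  ]
[[415, 168], [429, 167], [448, 172], [447, 184], [414, 182], [413, 174]]
[[0.5596, -0.08, 0.05], [0.5608, -0.1041, 0.05], [0.5516, -0.1364, 0.05], [0.5311, -0.134, 0.05], [0.5357, -0.0776, 0.05], [0.5494, -0.0763, 0.05]]
[[188, 226], [195, 227], [201, 231], [216, 250], [205, 264], [192, 257], [178, 239], [178, 236]]
```

```bash
python3 drive.py '0 0 0 0 0.165;0 0 0 0 0.165;0 0 0 0 0.165;0 0 0 0 0.165;0 0 0 0 0.165;0 0 0 0 0.165;0 0 0 0 0.165;0 0 0 0 0'
cat >> h.py <<'E'
O=np.array([.5765,.1655]);BX=np.array([-.084,.9965]);BY=np.array([-.9965,-.084]);H=O-.055*BX+.042*BY
def bay(p): d=np.asarray(p)[:2]-O; return np.array([d@BX,d@BY]).round(4)
def world(x,y): return O+x*BX+y*BY
def togo(p,z):
    o=arm.get_obs(); d=np.r_[p,z]-o["tcp_pos"]; return (o["tcp_rot"].T@d).round(4)
def status():
    o=arm.get_obs();R=o["tcp_rot"];print("t",o["t"],"tcp",o["tcp_pos"].round(4),"bay",bay(o["tcp_pos"]),"xang",np.degrees(np.arctan2(R[1,0],R[0,0])).round(1),"F",o["contact_force"].round(1),o["width"])
E
python3 -c "
from h import *
status();print(togo(world(-.055+.01,.042-.06),.19),H)"
```

```text
t: 1.1
tcp_pos: [0.2011, 0.5914, 0.198]
tcp_rot: [[-0.089, 0.996, -0.0], [0.996, 0.089, -0.001], [-0.001, -0.0, -1.0]]
contact_force: [-0.1, -1.0, 0.8]
width: -0.0002
grasp_force: 0.0
t 1.1 tcp [0.2011 0.5914 0.198 ] bay [0.456  0.3383] xang 95.1 F [-0.1 -1.   0.8] -0.00015618839189843021
[-0.5029  0.3536  0.0083] [0.539267  0.1071645]
```

```bash
python3 drive.py '0 -.05 .0354 0 0;0 -.05 .0354 0 0;0 -.05 .0354 0 0;0 -.05 .0354 0 0;0 -.05 .0354 0 0;0 -.05 .0354 0 0;0 -.05 .0354 0 0;0 -.05 .0354 0 0;0 -.05 .0354 0 0;0 -.05 .0354 0 0'; python3 drive.py '0 0 0 0 0;0 0 0 0 0'
python3 - <<'E'
from h import *
status();print(togo(world(-.055+.01,.042-.06),.052))
c=cam("wrist");im=arm.grab_frame("wrist");cv2.imwrite("pics/w1.png",im[:,:,::-1])
for p,z in((H,.046),(world(.015,-.04),.004),(world(.015,.04),.004),(world(-.02,0),.002)):print(proj(c,[*p,z]))
print("knob",proj(c,[.6012,.0933,.07]))
E
```

```text
t: 2.35
tcp_pos: [0.5988, 0.123, 0.1984]
tcp_rot: [[-0.092, 0.996, -0.0], [0.996, 0.092, 0.0], [0.0, -0.0, -1.0]]
contact_force: [0.1, 0.8, -0.4]
width: 0.0001
grasp_force: 0.0
t: 2.6
tcp_pos: [0.5971, 0.1247, 0.1979]
tcp_rot: [[-0.089, 0.996, -0.001], [0.996, 0.089, 0.0], [0.0, -0.001, -1.0]]
contact_force: [-0.4, 0.1, 0.6]
width: 0.0002
grasp_force: 0.0
t 2.6 tcp [0.5971 0.1247 0.1979] bay [-0.0424 -0.0171] xang 95.1 F [-0.4  0.1  0.6] 0.0001768929152637774
[-0.0026  0.001   0.1459]
[258.8 219.6]
[347.7 138.4]
[264.6 138. ]
[306.5 174.3]
knob [325.2 248.4]
```

View pics/w1.png

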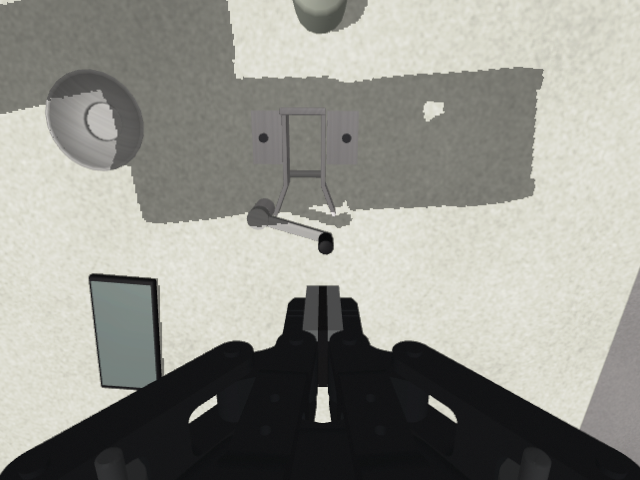

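The wrist view has the foot holes at (263,138) and (347,138) and the knob top at (326,247). All are within a pixel or so of my bay model, so I'm opening the keeper now.

```bash
python3 drive.py '0 0 0 .05 0;0 0 0 .05 0;0 0 0 .046 0;0 0 0 0 0;0 -.011 0 0 0;0 -.011 0 0 0;0 -.0105 -.001 0 0;0 -.0075 -.0065 0 0;0 -.0075 -.0065 0 0;0 0 0 0 0'; python3 drive.py '0 -.0065 -.0065 0 0;0 -.0065 -.0065 0 0;0 -.005 -.0055 0 0;0 -.005 -.0035 0 0;0 0 0 0 0'
python3 - <<'E'
from h import *
status();a=arm.grab_frame("top");cv2.imwrite("pics/t2.png",cv2.resize(a[115:205,235:405,::-1],None,fx=4,fy=4,interpolation=cv2.INTER_CUBIC))
E
```

```text
t: 3.9
tcp_pos: [0.5872, 0.0755, 0.0524]
tcp_rot: [[-0.087, 0.996, -0.001], [0.996, 0.087, -0.0], [0.0, -0.001, -1.0]]
contact_force: [-0.4, 0.9, -0.5]
width: 0.0001
grasp_force: 0.0
t: 4.53
tcp_pos: [0.5679, 0.051, 0.0525]
tcp_rot: [[-0.087, 0.996, -0.0], [0.996, 0.087, 0.0], [0.0, -0.0, -1.0]]
contact_force: [-0.2, 0.4, -0.2]
width: -0.0005
grasp_force: 0.0
t 4.525 tcp [0.5679 0.051  0.0525] bay [-0.1134  0.0182] xang 95.0 F [-0.2  0.4 -0.2] -0.00045507207168239564
```

View pics/t2.png

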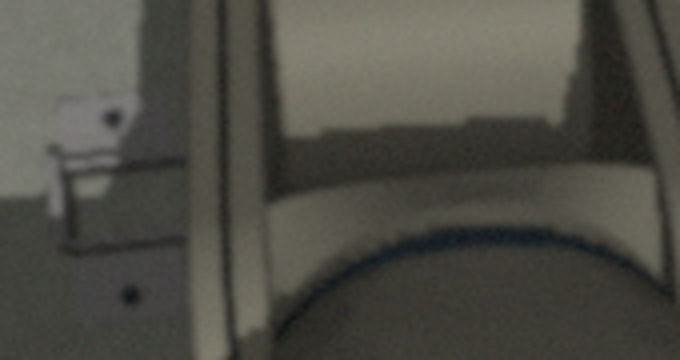

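The arm hides the keeper in the top view, so I'll keep pressing toward the open stop in small steps and watch the force.

```bash
python3 drive.py '0 0 -.003 0 0;0 0 0 0 0' | grep -E 'tcp_pos|force'; python3 drive.py '0 0 -.003 0 0;0 0 0 0 0'| grep -E 'tcp_pos|force'
python3 - <<'E'
from h import *
status();c=cam("wrist");a=arm.grab_frame("wrist");cv2.imwrite("pics/w2.png",a[:,:,::-1])
for q in (0,.1,.2): print(q,proj(c,[*(H+.065*(-np.cos(q)*BX-np.sin(q)*BY)),.07]))
E
```

```text
tcp_pos: [0.5649, 0.0513, 0.0523]
contact_force: [-0.9, 0.3, -0.2]
grasp_force: 0.0
tcp_pos: [0.5618, 0.0509, 0.0524]
contact_force: [-0.3, -0.7, 0.3]
grasp_force: 0.0
t 5.075 tcp [0.5618 0.0509 0.0524] bay [-0.113   0.0242] xang 95.0 F [-0.3 -0.7  0.3] 0.00021121983390364214
0 [286.9 302.8]
0.1 [300.6 302.2]
0.2 [314.3 300.4]
```

View pics/w2.png

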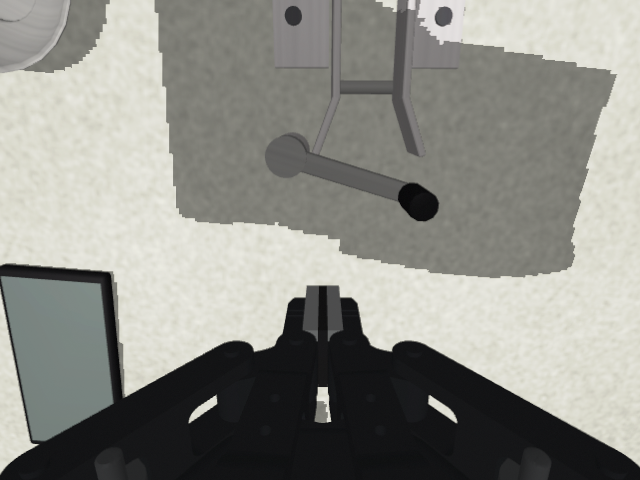

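The wrist picture shows the keeper still about where it began, with the knob at (425,205), the hinge boss at (286,155) and the fingertips at (322,290). I need to check whether the fingers touched the knob at all.

Run:
```python
from h import *
c=cam("wrist");m=arm.camera_model("wrist")
for n,u,z in(("knob",(425,206),.07),("hinge",(286,156),.046),("h1",(444,16),.004),("h2",(293,15),.004),("lip",(367,87),.0025)):
    p=plane(c,u,z);print(n,p,bay(p))
o=arm.get_obs();print("tip px",proj(c,o["tcp_pos"]))
v=plane(c,(425,206),.07)-plane(c,(286,156),.046);print(np.linalg.norm(v[:2]))
```

```text
knob [0.6019 0.0943 0.07  ] [-0.0731 -0.0193]
hinge [0.5384 0.1078 0.046 ] [-0.0543  0.0428]
h1 [0.6145 0.1842 0.004 ] [ 0.0154 -0.0394]
h2 [0.5341 0.1776 0.004 ] [0.0156 0.0412]
lip [0.578  0.1455 0.0025] [-0.0201  0.0002]
tip px [324.4 274.1]
0.06491918052471088
```

Run:
```python
from h import *
m=arm.camera_model("wrist");c=(m["mtx"],m["k1"],m["hand_eye"])
for x in(.011,0,-.011):
  for z in(0,-.01,-.02,-.03):print(x,z,proj(c,[x,0,z]),proj(c,[x,.0145,z])[0])
a=cv2.imread("pics/w2.png");cv2.imwrite("pics/w2c.png",cv2.resize(np.clip(a[180:380,220:430].astype(float)*1.6,0,255).astype(np.uint8),None,fx=3,fy=3))
```

```text
0.011 0 [324.4 253.9] 353.3
0.011 -0.01 [324.6 261.3] 355.0
0.011 -0.02 [324.7 269.5] 356.8
0.011 -0.03 [324.8 278.6] 358.9
0 0 [324.4 274.1] 352.8
0 -0.01 [324.5 282.4] 354.4
0 -0.02 [324.7 291.6] 356.2
0 -0.03 [324.8 301.9] 358.2
-0.011 0 [324.4 293.6] 352.3
-0.011 -0.01 [324.5 302.8] 353.9
-0.011 -0.02 [324.6 312.9] 355.6
-0.011 -0.03 [324.8 324.2] 357.5
```

View pics/w2c.png

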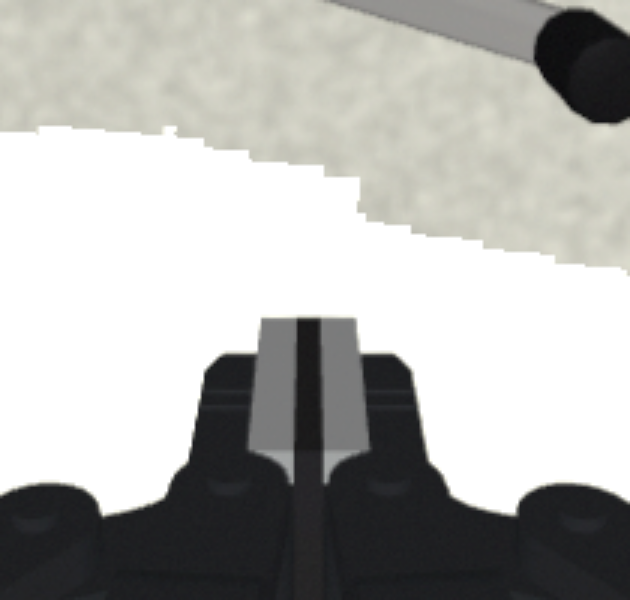

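Run:
```python
from h import *
c=cam("scene");a=arm.grab_frame("scene")[:,:,::-1].copy();o=arm.get_obs()
for z in(0,.02,.04):print(z,proj(c,o["tcp_pos"]+[0,0,z]))
print(proj(c,[.6015,.0938,.07]))
u=proj(c,o["tcp_pos"]).astype(int);x0,y0=u-[100,100];print(x0,y0)
k=cv2.resize(np.clip(a[y0:y0+190,x0:x0+200]*1.6,0,255).astype(np.uint8),None,fx=3,fy=3,interpolation=cv2.INTER_CUBIC)
cv2.circle(k,(300,300),3,(0,0,255),-1);cv2.imwrite("pics/s3.png",k)
```

```text
0 [279.3 289.6]
0.02 [278.3 283. ]
0.04 [277.2 275.9]
[291.5 320.3]
179 189
```

View pics/s3.png

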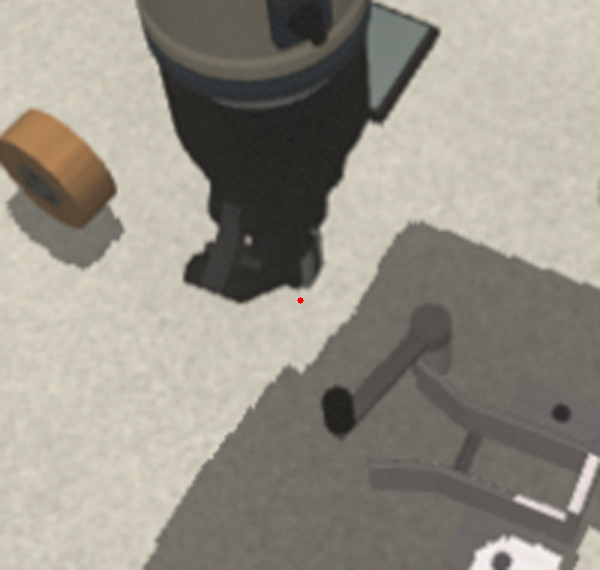

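The scene crop shows the shut fingertips ending near (305,287), visibly above the computed TCP at (300,300). They therefore passed over the knob. I'll probe the bench gently here to get the true tip height.

```bash
python3 drive.py '0 0 0 .024 0;0 0 0 .02 0;0 0 0 0 0;0 0 0 0 0' | grep -E 'tcp_pos|force:'; python3 drive.py '0 0 0 .004 0;0 0 0 .002 0;0 0 0 0 0'| grep -E 'tcp_pos|t_force'; python3 drive.py '0 0 0 .002 0;0 0 0 0 0'| grep -E 'tcp_pos|t_force'
```

```text
tcp_pos: [0.5623, 0.0508, 0.0085]
contact_force: [-0.0, 0.6, 0.2]
grasp_force: 0.0
tcp_pos: [0.5621, 0.0508, 0.0025]
contact_force: [-0.9, 0.7, 0.2]
tcp_pos: [0.5621, 0.0509, 0.0003]
contact_force: [-0.3, -1.0, 0.2]
```

```bash
for i in 1 2 3; do python3 drive.py '0 0 0 .002 0;0 0 0 .001 0;0 0 0 0 0' | grep -E 'tcp_pos|t_force'; done
```

```text
tcp_pos: [0.562, 0.0508, -0.0027]
contact_force: [0.1, -0.1, 0.1]
tcp_pos: [0.562, 0.0508, -0.0057]
contact_force: [-0.3, 0.3, 0.3]
tcp_pos: [0.562, 0.0508, -0.0087]
contact_force: [0.1, 0.1, -0.3]
```

```bash
python3 drive.py '0 0 0 .003 0;0 0 0 0 0' | grep -E 'tcp_pos|t_force'; python3 drive.py '0 0 0 .002 0;0 0 0 0 0'| grep -E 'tcp_pos|t_force'; python3 drive.py '0 0 0 .002 0;0 0 0 0 0'| grep -E 'tcp_pos|t_force'
```

```text
tcp_pos: [0.5619, 0.0508, -0.0118]
contact_force: [0.8, -0.3, -0.7]
tcp_pos: [0.562, 0.0508, -0.0137]
contact_force: [0.2, 0.0, -0.7]
tcp_pos: [0.562, 0.0508, -0.0157]
contact_force: [-0.1, 1.1, -0.7]
```

```bash
python3 drive.py '0 0 0 .003 0;0 0 0 0 0' | grep -E 'tcp_pos|t_force'; python3 drive.py '0 0 0 .003 0;0 0 0 0 0'| grep -E 'tcp_pos|t_force';python3 drive.py '0 0 0 .003 0;0 0 0 0 0'| grep -E 'tcp_pos|t_force'
python3 - <<'E'
from h import *
c=cam("scene");a=arm.grab_frame("scene")[:,:,::-1];o=arm.get_obs();print(proj(c,o["tcp_pos"]))
k=cv2.resize(np.clip(a[220:330,220:340]*1.6,0,255).astype(np.uint8),None,fx=3,fy=3,interpolation=cv2.INTER_CUBIC)
w=arm.grab_frame("wrist")[:,:,::-1];k2=np.zeros((330,800,3),np.uint8);k2[:,:360]=k;k2[:,370:780]=cv2.resize(w[200:365,220:425],None,fx=2,fy=2);cv2.imwrite("pics/s4.png",k2)
E
```

```text
tcp_pos: [0.5619, 0.0508, -0.0188]
contact_force: [0.1, 0.7, 0.4]
tcp_pos: [0.5619, 0.0508, -0.0218]
contact_force: [-0.3, -0.4, 0.3]
tcp_pos: [0.5619, 0.0508, -0.0248]
contact_force: [-0.4, -0.5, -0.2]
[282.9 312.5]
```

View pics/s4.png

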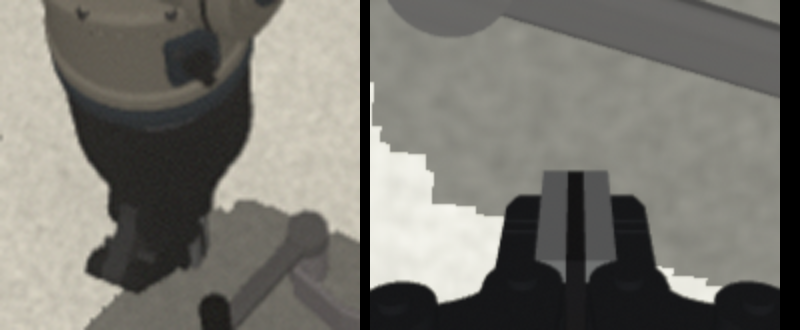

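The left crop still shows fingertips clear of the bench, ending near scene pixel (285,310). The right crop has the tip edge at wrist pixel (322,286). I'll triangulate the real tip from those two.

Run:
```python
from h import *
o=arm.get_obs();cw,cs=cam("wrist"),cam("scene")
for uw in((322,286),(304,286),(341,286)):
  for us in((285,310),(283,309)):
    p,e=tri(cw,uw,cs,us);print(uw,us,p,e,"tool",(o["tcp_rot"].T@(p-o["tcp_pos"])).round(4))
print(o["joint_positions"].round(4),o["joint_torque"].round(1),o["ft_torque"].round(2))
```

```text
(322, 286) (285, 310) [ 0.5616  0.054  -0.0086] 0.0046 tool [ 0.0032 -0.0002 -0.016 ]
(322, 286) (283, 309) [ 0.5612  0.051  -0.0118] 0.0016 tool [ 0.0002 -0.0009 -0.0128]
(304, 286) (285, 310) [ 0.5541  0.0474 -0.0252] 0.0088 tool [-0.0027 -0.0083  0.0006]
(304, 286) (283, 309) [ 0.5533  0.044  -0.0294] 0.0058 tool [-0.0061 -0.0094  0.0048]
(341, 286) (285, 310) [0.5683 0.0601 0.0067] 0.001 tool [ 0.0087  0.007  -0.0313]
(341, 286) (283, 309) [0.5681 0.0575 0.0043] 0.002 tool [ 0.0061  0.0066 -0.0289]
[ 0.0692  0.675   1.8608 -0.      0.6059 -0.0189] [  0.  -57.  -15.2  -0.    0.    0. ] [ 0.03 -0.03 -0.02]
```

```bash
python3 drive.py '0 0 0 .003 0;0 0 0 0 0' | grep -E 'tcp_pos|t_force'; python3 drive.py '0 0 0 .002 0;0 0 0 0 0'| grep -E 'tcp_pos|t_force';python3 drive.py '0 0 0 .001 0;0 0 0 0 0'| grep -E 'tcp_pos|t_force'
```

```text
tcp_pos: [0.5619, 0.0508, -0.0278]
contact_force: [-0.4, 0.8, -0.6]
tcp_pos: [0.562, 0.0508, -0.0297]
contact_force: [-0.1, -0.2, -0.2]
tcp_pos: [0.5621, 0.0508, -0.0306]
contact_force: [-0.9, 0.7, 0.4]
```

```bash
python3 drive.py '0 0 0 .002 0;0 0 0 0 0' | grep -E 'tcp_pos|t_force'; python3 drive.py '0 0 0 .002 0;0 0 0 0 0'| grep -E 'tcp_pos|t_force';python3 drive.py '0 0 0 .001 0;0 0 0 0 0'| grep -E 'tcp_pos|t_force'; python3 -c "
from h import *
status()"
```

```text
tcp_pos: [0.562, 0.0508, -0.0327]
contact_force: [0.1, -0.4, 0.1]
tcp_pos: [0.5622, 0.0508, -0.0329]
contact_force: [-5.4, -0.0, 19.2]
tcp_pos: [0.5623, 0.0508, -0.0329]
contact_force: [-8.2, -1.3, 30.8]
t 10.525 tcp [ 0.5623  0.0508 -0.0329] bay [-0.1131  0.0238] xang 95.0 F [-8.2 -1.3 30.8] -0.00022300573546696735
```

Contact comes at a reported TCP z of -0.033, so the true shut tip sits 33 mm above the reported TCP and I'll offset for that. I'll raise, go back to the bay side of the knob and push it open with the tip at about 0.05.

```bash
python3 drive.py '0 0 0 -.058 0;0 0 0 -.06 0;0 .0355 .0205 0 0;0 .0355 .0205 0 0;0 0 0 0 0'|grep -E '^t:|tcp_pos'; python3 -c "
from h import *
status();print(togo(world(-.042,-.018),.018))"
```

```text
t: 11.15
tcp_pos: [0.598, 0.1274, 0.0829]
t 11.15 tcp [0.598  0.1274 0.0829] bay [-0.0398 -0.0182] xang 95.2 F [-0.3 -0.6 -1.2] 6.488001442870864e-05
[-0.0022 -0.0004  0.0649]
```

```bash
python3 drive.py '0 0 0 .035 0;0 0 0 .03 0;0 0 0 0 0;0 -.0115 0 0 0;0 -.0115 0 0 0;0 -.012 0 0 0;0 -.0075 -.0065 0 0;0 -.0075 -.0065 0 0;0 0 0 0 0'|grep -E '^t:|tcp_pos|t_force'; python3 drive.py '0 -.0065 -.007 0 0;0 -.0065 -.007 0 0;0 -.005 -.009 0 0;0 -.004 -.009 0 0;0 0 0 0 0'|grep -E '^t:|tcp_pos|t_force'
python3 - <<'E'
from h import *
status();c=cam("wrist");a=arm.grab_frame("wrist");cv2.imwrite("pics/w5.png",a[:,:,::-1])
for q in (0,.1,.2,1.28): print(q,proj(c,[*(H+.065*(-np.cos(q)*BX-np.sin(q)*BY)),.07]))
g=cv2.cvtColor(a,cv2.COLOR_RGB2GRAY);m=(g[:280]<35).astype(np.uint8)
n,l,s,cc=cv2.connectedComponentsWithStats(m)
print([(s[i].tolist(),cc[i].round(1).tolist()) for i in range(1,n) if s[i][4]>60])
E
```

```text
t: 12.28
tcp_pos: [0.5875, 0.0734, 0.0175]
contact_force: [-0.3, 0.4, 0.1]
t: 12.9
tcp_pos: [0.5583, 0.0557, 0.0174]
contact_force: [0.9, 41.5, -5.1]
t 12.9 tcp [0.5583 0.0557 0.0174] bay [-0.1079  0.0273] xang 94.8 F [ 0.9 41.5 -5.1] -2.3222750309209405e-05
0 [287.4 357.1]
0.1 [304.2 356.3]
0.2 [320.9 354.1]
1.28 [461.9 242.5]
[]
```

A 41 N radial force built up, so the knob is in front of the finger's face. I'll back off, come at it from the lane side and push only sideways.

```bash
python3 drive.py '0 .012 0 0 0;0 0 .018 0 0;0 -.012 0 0 0;0 0 -.006 0 0;0 0 0 0 0'|grep -E '^t:|tcp_pos|t_force'; python3 drive.py '0 0 -.006 0 0;0 0 0 0 0'|grep -E '^t:|tcp_pos|t_force';  python3 drive.py '0 0 -.005 0 0;0 0 0 0 0'|grep -E '^t:|tcp_pos|t_force'; python3 -c "
from h import *
status()"
```

```text
t: 13.58
tcp_pos: [0.5684, 0.0498, 0.0171]
contact_force: [0.4, 0.4, -0.3]
t: 13.82
tcp_pos: [0.5643, 0.0499, 0.0177]
contact_force: [1.6, -1.6, -0.6]
t: 14.08
tcp_pos: [0.5639, 0.05, 0.0183]
contact_force: [13.2, 0.2, -8.6]
t 14.075 tcp [0.5639 0.05   0.0183] bay [-0.1141  0.0223] xang 95.1 F [13.2  0.2 -8.6] -6.38521356619261e-05
```

```bash
python3 drive.py '0 0 .004 0 0;0 0 0 -.06 0;0 0 0 -.06 0;0 0 0 -.04 0;0 -.05 0 0 0;0 -.05 0 0 0;0 -.05 0 0 0;0 0 0 0 0;0 0 0 0 0'|grep -E '^t:|tcp_pos|t_force'
python3 - <<'E'
from h import *
status();c=cam("wrist");a=arm.grab_frame("wrist");cv2.imwrite("pics/w6.png",a[:,:,::-1])
for q in (0,.1,.2,1.28): print(q,proj(c,[*(H+.065*(-np.cos(q)*BX-np.sin(q)*BY)),.07]))
g=cv2.cvtColor(a,cv2.COLOR_RGB2GRAY);m=(g<35).astype(np.uint8)
n,l,s,cc=cv2.connectedComponentsWithStats(m)
print([(s[i].tolist(),cc[i].round(1).tolist()) for i in range(1,n) if s[i][4]>40])
m,s,cc=orange(a);print("roll",s,cc,plane(c,cc,.05))
E
```

```text
t: 15.2
tcp_pos: [0.5755, -0.099, 0.177]
contact_force: [0.3, -0.5, -0.1]
t 15.2 tcp [ 0.5755 -0.099   0.177 ] bay [-0.2635  0.0232] xang 95.0 F [ 0.3 -0.5 -0.1] -0.0003603511674755551
0 [296.7  13.4]
0.1 [306.3  12.8]
0.2 [315.9  11.2]
1.28 [393.2 -68.3]
[([285, 3, 22, 29, 469], [295.7, 17.0]), ([74, 46, 92, 171, 1167], [142.7, 101.4]), ([0, 286, 640, 194, 60405], [321.9, 419.6]), ([522, 348, 44, 47, 544], [543.9, 371.8])]
roll [ 267  179   42   75 2063] [286.91614154 215.78138633] [ 0.5449 -0.1038  0.05  ]
```

The knob's dark blob centres at (295.7,17), which matches the prediction for q = 0, so the keeper is fully open. Next is the roll's heading from its silhouette.

```bash
cat >> h.py <<'E'
def rollhull(im,roi=None):
    m,s,cc=orange(im); h=cv2.convexHull(cv2.findContours(m,0,1)[0][0])
    return m,s,cc,cv2.approxPolyDP(h,1.2,True)[:,0]
E
python3 - <<'E'
from h import *
c=cam("wrist");a=cv2.imread("pics/w6.png")[:,:,::-1].copy()
m,s,cc,q=rollhull(a);print(q.tolist())
for r in range(s[1],s[1]+s[3],6):
    x=np.flatnonzero(m[r]);print(r,x.min(),x.max(),end="; ")
t=arm.grab_frame("top");mt,st,ct_,qt=rollhull(t);print("\ntop",st,ct_)
cs=cam("scene");sc=arm.grab_frame("scene")[200:290,160:240].copy();ms,ss,cs_,qs=rollhull(sc);print("scene",ss,(qs+[160,200]).tolist())
hub=cv2.cvtColor(a,cv2.COLOR_RGB2HSV);print(a[215,280:330:4].tolist())
E
```

```text
[[282, 179], [308, 185], [299, 229], [292, 253], [267, 247], [272, 214]]
179 282 284; 185 280 308; 191 278 307; 197 277 306; 203 275 304; 209 274 303; 215 272 302; 221 271 300; 227 270 299; 233 269 298; 239 268 296; 245 267 294; 251 282 293; 
top [412 167  22  17 319] [423.05956113 174.87147335]
scene [ 18  26  39  39 780] [[188, 226], [195, 227], [201, 231], [210, 240], [216, 250], [216, 253], [205, 264], [198, 261], [188, 253], [178, 239], [178, 236]]
[[160, 121, 81], [160, 121, 82], [160, 123, 83], [161, 123, 83], [162, 123, 84], [163, 125, 85], [109, 109, 102], [107, 106, 100], [107, 107, 101], [113, 113, 106], [130, 130, 122], [208, 207, 195], [210, 210, 197]]
```

```bash
cat >> h.py <<'E'
def rollpose(c,f,r):
    # f,r: pixel midpoints of front / rear silhouette ends -> centre, heading (deg)
    zf=zr=.032
    for _ in range(4):
        F,G=plane(c,f,zf),plane(c,r,zr); d=(F-G)[:2]; d/=np.linalg.norm(d)
        C=c[2][:3,3]
        af=np.arctan2((C[:2]-F[:2])@d,C[2]-zf); ar=np.arctan2((C[:2]-G[:2])@-d,C[2]-zr)
        zf,zr=.032-.032*np.sin(af),.032-.032*np.sin(ar)
    cf=F[:2]-d*.032*np.cos(af); cr=G[:2]+d*.032*np.cos(ar)
    return (cf+cr)/2,np.degrees(np.arctan2(d[1],d[0])).round(1),np.linalg.norm(cf-cr).round(4)
E
python3 - <<'E'
from h import *
c=cam("wrist");p,h,e=rollpose(c,(295,182),(279.5,250));print(p,h,e,bay(p))
d=np.array([np.cos(np.radians(h)),np.sin(np.radians(h))]);print(h-np.degrees(np.arctan2(BX[1],BX[0])))
a=cv2.imread("pics/top0.png")
p2,h2,_=rollpose(cam("top"),(413.8,174.5),(448,178.3));print(p2,h2,bay(p2))
for X in(-.13,-.15,-.17):
    v=world(X,0)-p;print(X,np.degrees(np.arctan2(v[1],v[0])),np.linalg.norm(v))
E
```

```text
[ 0.54448481 -0.10823358] 81.6 0.0023 [-0.2701  0.0549]
-13.218358620147612
[ 0.54657566 -0.10995577] 81.1 [-0.272  0.053]
-0.13 73.41798907376435 0.15044526181197135
-0.15 70.24926294291221 0.132025412815216
-0.17 66.07102688026546 0.11413893751206815
```

```bash
python3 drive.py '.06 0 0 0 .119;.06 0 0 0 .118;.06 0 0 0 0'|grep -E '^t:|tcp_pos|t_force'
python3 - <<'E'
from h import *
status();print(togo([.5453,-.109],-.003))
E
```

```text
t: 15.72
tcp_pos: [0.5763, -0.0984, 0.1774]
contact_force: [-0.3, 0.3, -0.4]
t 15.725 tcp [ 0.5763 -0.0984  0.1774] bay [-0.2629  0.0224] xang 81.6 F [-0.3  0.3 -0.4] 0.054392249161972765
[-0.015  -0.0291  0.1804]
```

```bash
python3 drive.py '.06 -.015 -.029 0 0;.06 0 0 .04 0;.06 0 0 .05 0;.06 0 0 0 0;.06 0 0 0 0'|grep -E '^t:|tcp_pos|width'
python3 - <<'E'
from h import *
status();c=cam("wrist");a=arm.grab_frame("wrist");m,s,cc,q=rollhull(a);print(q.tolist(),s)
print("tip px",proj(c,arm.get_obs()["tcp_pos"]+[0,0,.033]))
E
```

```text
t: 16.35
tcp_pos: [0.5464, -0.1099, 0.0887]
width: 0.0602
t 16.35 tcp [ 0.5464 -0.1099  0.0887] bay [-0.2719  0.0531] xang 81.6 F [0.1 0.2 0.4] 0.060236099045926625
[[338, 190], [340, 200], [341, 231], [339, 286], [302, 286], [300, 263], [300, 217], [302, 191]] [ 300  190   42   97 3924]
tip px [326.2 305.7]
```

```bash
python3 drive.py '.06 0 0 .046 0;.06 0 0 .0455 0;.06 0 0 0 0;.024 0 0 0 0;.015 0 0 0 0;.015 0 0 0 0;.015 0 0 0 0;.015 0 0 0 0'|grep -E '^t:|tcp_pos|width|force'
```

```text
t: 17.4
tcp_pos: [0.5476, -0.1105, -0.0016]
contact_force: [-0.2, 0.2, 8.7]
width: 0.0233
grasp_force: 59.1
```

```bash
python3 drive.py '.015 0 0 0 .07;.015 0 0 0 .07;.015 0 0 0 .07;.015 0 0 0 .062;.015 0 0 0 0;.03 0 0 0 0;.06 0 0 0 0;.06 0 0 0 0;.06 0 0 -.05 0;.06 0 0 -.05 0'|grep -E '^t:|tcp_pos|width|force'
python3 - <<'E'
from h import *
status();c=cam("wrist");a=arm.grab_frame("wrist");m,s,cc,q=rollhull(a);print(q.tolist(),s)
E
```

```text
t: 18.65
tcp_pos: [0.5447, -0.1099, 0.0963]
contact_force: [1.0, 0.5, -0.2]
width: 0.0599
grasp_force: 0.0
t 18.65 tcp [ 0.5447 -0.1099  0.0963] bay [-0.2717  0.0548] xang 65.9 F [ 1.   0.5 -0.2] 0.059908014314586915
[[345, 187], [347, 211], [347, 253], [344, 280], [309, 280], [309, 187]] [ 308  187   40   94 3674]
```

```bash
python3 drive.py '0 -.03 0 0 0;0 -.03 0 0 0;0 0 .001 0 0;0 0 0 .045 0;0 0 0 .048 0;0 0 0 0 0'|grep -E '^t:|tcp_pos|width|t_force';  python3 drive.py '0 .006 0 0 0;0 .006 0 0 0;0 .006 0 0 0;0 .007 0 0 0;0 .008 0 0 0;0 .008 0 0 0;0 .008 0 0 0;0 .006 0 0 0;0 .004 0 0 0;0 0 0 0 0'|grep -E '^t:|tcp_pos|width|t_force'
python3 - <<'E'
from h import *
status();c=cam("wrist");a=arm.grab_frame("wrist");m,s,cc,q=rollhull(a);print(q.tolist(),s)
E
```

```text
t: 19.45
tcp_pos: [0.5191, -0.1635, -0.0002]
contact_force: [0.5, 0.8, -0.2]
width: -0.0
t: 20.7
tcp_pos: [0.5471, -0.1116, 0.0043]
contact_force: [-0.8, -3.8, 4.9]
width: -0.0
t 20.7 tcp [ 0.5471 -0.1116  0.0043] bay [-0.2736  0.0526] xang 65.9 F [-0.8 -3.8  4.9] -4.832618754506155e-05
[[354, 127], [356, 133], [359, 167], [359, 234], [357, 264], [353, 284], [326, 286], [292, 285], [289, 272], [286, 229], [286, 172], [290, 129], [292, 126]] [  286   126    74   161 11355]
```

After the push the roll is upright and straight (band centre column 322–323). But the force of 3.8 N back and 4.9 N up suggests the tip edge contacts above centre, which brakes the roll. I'll lower the tip below centre so the flat face pushes at mid-height, and watch the force while it moves.

```bash
python3 drive.py '0 -.012 0 0 0;0 0 0 .01 0;0 0 0 0 0'|grep -E '^t:|tcp_pos|t_force';  python3 - <<'E'
from h import *
c=cam("wrist");a=arm.grab_frame("wrist");m,s,cc,q=rollhull(a);print(q.tolist(),s)
cv2.imwrite("pics/w7.png",a[:,:,::-1])
E
python3 drive.py '0 .006 0 0 0;0 .006 0 0 0;0 .006 0 0 0;0 .006 0 0 0'|grep -E '^t:|tcp_pos|t_force'; python3 drive.py '0 .006 0 0 0;0 .003 0 0 0'|grep -E '^t:|tcp_pos|t_force'
python3 - <<'E'
from h import *
status();c=cam("wrist");a=arm.grab_frame("wrist");m,s,cc,q=rollhull(a);print(q.tolist(),s)
cv2.imwrite("pics/w8.png",a[:,:,::-1])
m=m[:240];g=cv2.cvtColor(a,cv2.COLOR_RGB2GRAY)[:240];print("texture std",g[m>0].std())
E
```

```text
t: 21.12
tcp_pos: [0.5401, -0.1222, -0.0081]
contact_force: [0.2, -0.3, 0.1]
[[363, 89], [366, 93], [368, 103], [371, 146], [370, 213], [367, 247], [363, 266], [361, 269], [295, 269], [292, 264], [290, 252], [287, 209], [287, 125], [291, 90]] [  287    89    85   181 14725]
t: 21.68
tcp_pos: [0.5512, -0.0998, -0.007]
contact_force: [0.6, 0.2, -0.3]
t: 21.92
tcp_pos: [0.5548, -0.0917, -0.007]
contact_force: [0.6, -0.4, -0.6]
t 21.925 tcp [ 0.5548 -0.0917 -0.007 ] bay [-0.2545  0.0432] xang 65.9 F [ 0.6 -0.4 -0.6] -5.9096601252302027e-05
[[359, 116], [362, 120], [364, 131], [367, 175], [366, 242], [364, 266], [360, 286], [358, 289], [292, 289], [287, 259], [285, 209], [286, 151], [291, 116]] [  285   116    83   175 13742]
texture std 4.252649966420445
```

```bash
python3 drive.py '0 .006 0 0 0;0 .006 0 0 0;0 .006 0 0 0;0 .005 0 0 0;0 .004 0 0 0;0 .003 0 0 0;0 .002 0 0 0;0 .001 0 0 0;0 0 0 0 0'|grep -E '^t:|tcp_pos|t_force'
python3 - <<'E'
from h import *
status();c=cam("wrist");a=arm.grab_frame("wrist");m,s,cc,q=rollhull(a);print(q.tolist(),s)
x=np.flatnonzero(m[s[1]+3]);f=(x.mean(),s[1]);print("front z .024",bay(plane(c,f,.012)),bay(plane(c,f,.02)))
sc=arm.grab_frame("scene");cv2.imwrite("pics/s8.png",sc[:,:,::-1]);h=cv2.cvtColor(sc,cv2.COLOR_RGB2HSV);mm=cv2.inRange(h,(5,90,40),(22,255,255))
n,l,st,cc=cv2.connectedComponentsWithStats(mm[200:360,150:330].copy());i=1+np.argmax(st[1:,4]);u=cc[i]+[150,200];print(st[i],u,plane(cam("scene"),u,.04),bay(plane(cam("scene"),u,.04)))
E
```

```text
t: 23.1
tcp_pos: [0.568, -0.0621, -0.0071]
contact_force: [-0.2, 1.0, -0.4]
t 23.1 tcp [ 0.568  -0.0621 -0.0071] bay [-0.2261  0.0276] xang 65.9 F [-0.2  1.  -0.4] 0.00010530352718516011
[[291, 121], [317, 120], [361, 122], [366, 158], [367, 217], [364, 269], [360, 290], [358, 293], [292, 293], [289, 280], [286, 243], [286, 160], [288, 134]] [  286   120    82   175 13598]
front z .024 [-0.1606 -0.009 ] [-0.1606 -0.009 ]
[ 61  68  37  44 789] [229.44740177 288.57794677] [ 0.5894 -0.0181  0.04  ] [-0.184   0.0026]
```

```bash
python3 drive.py '0 .004 0 0 0;0 .004 0 0 0;0 .003 0 0 0;0 .002 0 0 0;0 0 0 0 0;0 0 0 -.05 0;.06 0 0 -.05 0;.06 .021 0 0 0;.06 .022 0 0 0;.06 0 0 0 0'|grep -E '^t:|tcp_pos|t_force'
python3 - <<'E'
from h import *
status();c=cam("wrist");a=arm.grab_frame("wrist");m,s,cc,q=rollhull(a);print(q.tolist(),s)
f=(q[:,0][np.argsort(q[:,1])[:2]].mean(),s[1]);r=(q[:,0][np.argsort(q[:,1])[-2:]].mean(),s[1]+s[3])
p,h,e=rollpose(c,f,r);print(f,r,p,h,e,bay(p))
E
```

```text
t: 24.45
tcp_pos: [0.5906, -0.0091, 0.0915]
contact_force: [-0.7, -0.5, 0.2]
t 24.45 tcp [ 0.5906 -0.0091  0.0915] bay [-0.1752  0.0006] xang 66.0 F [-0.7 -0.5  0.2] 0.05993624295787178
[[344, 191], [346, 207], [346, 266], [344, 285], [308, 286], [306, 267], [308, 191]] [ 306  191   41   96 3816]
(np.float64(326.0), np.int32(191)) (np.float64(326.0), np.int32(287)) [ 0.59137935 -0.01061824] 66.0 0.0009 [-0.1768 -0.    ]
```

The roll is at bay (-177, 0) and heads the same way as the tool. I'll pinch it here and turn it onto the bay axis.

```bash
python3 drive.py '.06 -.001 0 .047 0;.06 0 0 .0475 0;.06 0 0 0 0;.024 0 0 0 0;.015 0 0 0 0;.015 0 0 0 0;.015 0 0 0 0;.015 0 0 0 -.06;.015 0 0 0 -.08;.015 0 0 0 -.08'|grep -E '^t:|tcp_pos|force|width'; python3 drive.py '.015 0 0 0 -.08;.015 0 0 0 -.08;.015 0 0 0 -.07;.015 0 0 0 -.053;.015 0 0 0 0;.03 0 0 0 0;.06 0 0 0 0;.06 0 0 0 0;.06 0 0 -.05 0;.06 0 0 -.05 0'|grep -E '^t:|tcp_pos|force|width';python3 - <<'E'
from h import *
status();c=cam("wrist");a=arm.grab_frame("wrist");m,s,cc,q=rollhull(a);print(q.tolist(),s)
f=(q[:,0][np.argsort(q[:,1])[:2]].mean(),s[1]);r=(q[:,0][np.argsort(q[:,1])[-2:]].mean(),s[1]+s[3])
p,h,e=rollpose(c,f,r);print(f,r,p,h,e,bay(p))
E
```

```text
t: 25.75
tcp_pos: [0.5924, -0.0119, 0.0004]
contact_force: [0.0, 1.0, 6.5]
width: 0.0234
grasp_force: 59.3
t: 27.0
tcp_pos: [0.5897, -0.0118, 0.0987]
contact_force: [0.5, -0.1, 0.4]
width: 0.0598
grasp_force: 0.0
t 27.0 tcp [ 0.5897 -0.0118  0.0987] bay [-0.1778  0.0017] xang 94.7 F [ 0.5 -0.1  0.4] 0.05976360388570818
[[344, 186], [346, 206], [346, 258], [344, 278], [309, 279], [307, 257], [309, 186]] [ 307  186   40   94 3623]
(np.float64(326.5), np.int32(186)) (np.float64(326.5), np.int32(280)) [ 0.59119878 -0.0103854 ] 94.8 0.0004 [-1.765e-01  1.000e-04]
```

```bash
python3 drive.py '0 -.03 .0015 0 0;0 -.03 0 0 0;0 0 0 .05 0;0 0 0 .056 0;0 0 0 0 0'|grep -E '^t:|tcp_pos|t_force';python3 drive.py '0 .006 0 0 0;0 .006 0 0 0;0 .006 0 0 0;0 .007 0 0 0;0 .008 0 0 0;0 .008 0 0 0;0 .007 0 0 0;0 .005 0 0 0;0 .003 0 0 0;0 0 0 0 0'|grep -E '^t:|tcp_pos|t_force';python3 - <<'E'
from h import *
status();c=cam("wrist");a=arm.grab_frame("wrist");m,s,cc,q=rollhull(a);print(q.tolist(),s)
k=q[np.argsort(q[:,1])[:3]];f=(k[:,0].min()/2+k[:,0].max()/2,s[1]);P=bay(plane(c,f,.02));print("front",f,P)
E
```

```text
t: 27.68
tcp_pos: [0.5927, -0.0711, -0.0118]
contact_force: [-0.4, -0.0, 1.0]
t: 28.92
tcp_pos: [0.5923, -0.0156, -0.0076]
contact_force: [0.1, -0.9, 1.4]
t 28.925 tcp [ 0.5923 -0.0156 -0.0076] bay [-0.1818 -0.0006] xang 94.7 F [ 0.1 -0.9  1.4] 0.0001381260564925292
[[357, 105], [361, 115], [364, 150], [363, 239], [360, 268], [357, 280], [289, 281], [285, 264], [282, 226], [282, 144], [286, 108], [288, 105]] [  282   105    83   177 14160]
front (np.float64(321.5), np.int32(105)) [-0.1009  0.0006]
```

```bash
python3 drive.py '0 .008 0 0 0;0 .010 0 0 0;0 .012 0 0 0;0 .015 0 0 0;0 .018 0 0 0;0 .020 0 0 0;0 .020 0 0 0;0 .018 0 0 0;0 .010 0 0 0;0 0 0 0 0'|grep -E '^t:|tcp_pos|t_force';python3 - <<'E'
from h import *
status();c=cam("wrist");a=arm.grab_frame("wrist");cv2.imwrite("pics/w9.png",a[:,:,::-1]);m,s,cc,q=rollhull(a);print(q.tolist(),s)
k=q[np.argsort(q[:,1])[:3]];f=(k[:,0].min()/2+k[:,0].max()/2,s[1]);print("front",f,bay(plane(c,f,.02)),bay(plane(c,f,.03)))
print("if home at -8/+4 front px",proj(c,[*world(.0235,0),.032]),proj(c,[*world(.0355,0),.032]))
E
```

```text
t: 30.22
tcp_pos: [0.5814, 0.1157, -0.0077]
contact_force: [0.4, -0.4, -0.0]
t 30.225 tcp [ 0.5814  0.1157 -0.0077] bay [-0.05   -0.0007] xang 94.8 F [ 0.4 -0.4 -0. ] 0.0002647886064205348
[[360, 89], [362, 92], [365, 113], [367, 161], [365, 232], [360, 265], [358, 268], [292, 268], [289, 263], [287, 252], [283, 198], [283, 127], [288, 89]] [  283    89    85   180 14612]
front (np.float64(325.0), np.int32(89)) [ 0.0365 -0.0008] [ 0.0358 -0.0007]
if home at -8/+4 front px [322.9 126.2] [322.9  89.6]
```

The roll's front is at about bay x = +36 mm, so it's home against the end wall with its centre around +4. I'll retreat and go around outside the keeper knob.

```bash
python3 drive.py '0 -.012 0 0 0;0 0 0 -.055 0;0 0 0 -.055 0;0 -.029 -.0365 0 0;0 -.029 -.0365 0 0;0 0 0 0 0;0 0 0 0 0'|grep -E '^t:|tcp_pos|t_force';python3 - <<'E'
from h import *
status();c=cam("wrist");a=arm.grab_frame("wrist");cv2.imwrite("pics/w10.png",a[:,:,::-1]);m,s,cc,q=rollhull(a);print(q.tolist(),s)
f=(q[:,0][np.argsort(q[:,1])[:2]].mean(),s[1]);r=(q[:,0][np.argsort(q[:,1])[-2:]].mean(),s[1]+s[3])
p,h,e=rollpose(c,f,r);print(f,r,p,h,e,bay(p));print(togo(world(-.117,.074),.017))
E
```

```text
t: 31.15
tcp_pos: [0.5153, 0.0382, 0.1027]
contact_force: [-0.5, -0.1, 0.4]
t 31.15 tcp [0.5153 0.0382 0.1027] bay [-0.1217  0.0717] xang 94.6 F [-0.5 -0.1  0.4] 6.059501166705002e-05
[[488, 0], [487, 18], [483, 40], [475, 65], [467, 80], [461, 86], [418, 86], [415, 81], [413, 71], [415, 23], [418, 0]] [ 413    0   76   87 5079]
(np.float64(453.0), np.int32(0)) (np.float64(439.5), np.int32(87)) [0.57801328 0.16119849] 94.2 0.0179 [-0.0044 -0.0011]
[ 0.0043 -0.0029  0.0857]
```

```bash
python3 drive.py '0 .0045 0 .04 0;0 0 0 .046 0;0 0 0 0 0;0 0 .0115 0 0;0 0 .0115 0 0;0 0 .0115 0 0;0 0 .010 0 0;0 0 .010 0 0;0 0 0 0 0'|grep -E '^t:|tcp_pos|t_force'; python3 drive.py '0 .006 .0065 0 0;0 .006 .0065 0 0;0 .0075 .006 0 0;0 .0075 .006 0 0;0 .0075 .004 0 0;0 .0055 .004 0 0;0 0 0 0 0'|grep -E '^t:|tcp_pos|t_force'; python3 -c "
from h import *
status()"
```

```text
t: 32.33
tcp_pos: [0.5702, 0.048, 0.0167]
contact_force: [-0.1, 0.5, 1.1]
t: 33.2
tcp_pos: [0.5995, 0.0913, 0.0167]
contact_force: [0.7, 1.1, 0.6]
t 33.2 tcp [0.5995 0.0913 0.0167] bay [-0.0759 -0.0166] xang 94.7 F [0.7 1.1 0.6] -9.364964214311222e-06
```

```bash
python3 drive.py '0 .003 0 0 0;0 0 0 0 0'|grep -E 'tcp_pos|t_force'; python3 drive.py '0 .003 0 0 0;0 0 0 0 0'|grep -E 'tcp_pos|t_force'; python3 drive.py '0 .002 0 0 0;0 0 0 0 0'|grep -E 'tcp_pos|t_force'
```

```text
tcp_pos: [0.5983, 0.0936, 0.0166]
contact_force: [0.2, 1.3, -0.5]
tcp_pos: [0.598, 0.095, 0.0166]
contact_force: [1.0, -10.1, 0.8]
tcp_pos: [0.598, 0.0954, 0.0166]
contact_force: [2.9, -18.1, 2.5]
```

The closed stop is felt at 18 N against the knob. I'll retreat clear and verify.

```bash
python3 drive.py '0 -.012 0 0 0;0 0 0 -.06 0;0 0 0 -.06 0;0 0 0 -.05 0;0 -.05 0 0 0;0 -.05 0 0 0;0 -.05 .0 0 0;0 -.05 0 0 0;0 0 0 0 0;0 0 0 0 0'|grep -E '^t:|tcp_pos|t_force'
python3 - <<'E'
from h import *
status();ct,cs=cam("top"),cam("scene");t=arm.grab_frame("top");s=arm.grab_frame("scene")
for q in(1.571,1.5,1.4):
    P=[*(H+.065*(-np.cos(q)*BX-np.sin(q)*BY)),.07];print(q,proj(ct,P),proj(cs,P))
k=np.zeros((600,800,3),np.uint8)
k[:400,:400]=cv2.resize(t[120:200,235:315],(400,400),interpolation=cv2.INTER_CUBIC)
k[:400,400:]=cv2.resize(s[290:390,290:390],(400,400),interpolation=cv2.INTER_CUBIC)
k[400:,:267]=cv2.resize(t,(267,200));k[400:,270:537]=cv2.resize(s,(267,200))
w=arm.grab_frame("wrist");k[400:,540:]=cv2.resize(w,(260,200))
cv2.imwrite("pics/fin.png",np.clip(k[:,:,::-1]*1.5,0,255).astype(np.uint8))
h=cv2.cvtColor(s,cv2.COLOR_RGB2HSV)
m,st,cc,_=rollhull(t[120:200,235:330].copy());print("roll top",st,cc+[235,120],bay(plane(ct,cc+[235,120],.055)))
for X in(-.008,-.002,.004):print(X,[proj(ct,[*world(X+d,0),.032]).tolist() for d in(-.032,.032)])
E
```

```text
t: 35.2
tcp_pos: [0.6145, -0.1125, 0.1862]
contact_force: [0.4, 0.3, 0.2]
t 35.2 tcp [ 0.6145 -0.1125  0.1862] bay [-0.2802 -0.0145] xang 94.7 F [0.4 0.3 0.2] -0.0001180138742412964
1.571 [300.7 142.8] [303.  328.1]
1.5 [303.5 142.6] [299.9 326.7]
1.4 [307.4 142.6] [295.6 324.4]
roll top [ 16  32  37  20 566] [268.9434629  161.30212014] [ 0.0027 -0.0002]
-0.008 [[294.8, 160.6], [258.4, 164.7]]
-0.002 [[291.4, 161.0], [255.0, 165.1]]
0.004 [[288.0, 161.4], [251.6, 165.5]]
```

View pics/fin.png

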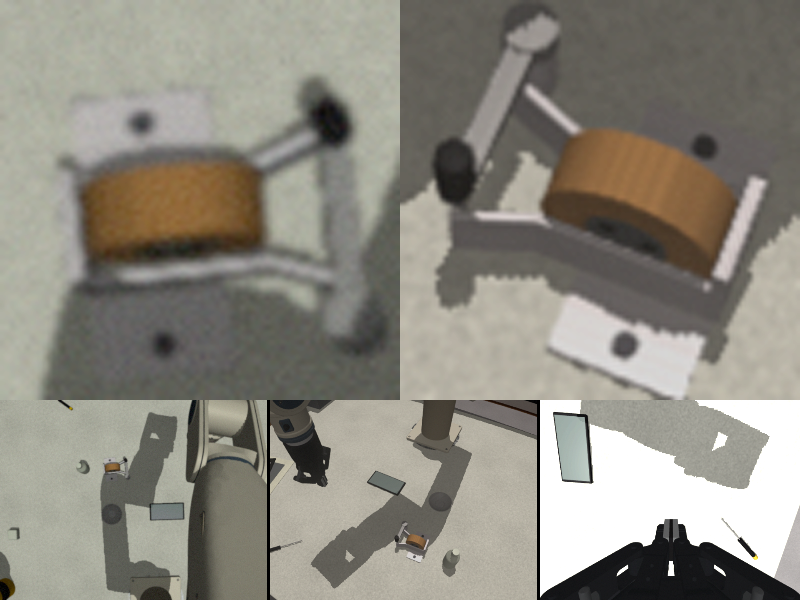

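The final picture shows the roll upright and home between the lip and the end wall, spanning columns 251–288 in the top view. The keeper is across the mouth with the knob at (301,144) in top and (303,327.5) in scene, matching q = 1.571. The bystanders haven't moved.

```bash
python3 -c "
from station import arm
print(arm.close_job())"
```

```text
the job is handed in; nothing more can be done
None
```

The job is handed in: keeper swung fully open, tape roll pushed upright along the bench, over the lip and home in the bay, keeper swung fully closed behind it, bystanders untouched, all in about 35 s; I couldn't confirm that the roll turned rather than slid during the first 45 mm or so of pushing.

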